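Isolate the photo turntable, then pull its index pin and hold it out

ROBOT

A 6-joint arm with a two-finger parallel gripper is mounted at the origin on the work surface. World frame = base frame: x ahead of the robot, y to its left, z up, the work surface at z = 0. Lengths are in m, angles in rad, forces in N, time in s.
With the tool pointing down it reaches from about 0.225 to 0.875 m from the base axis. Payload 3.4 kg.
Tool frame: the origin (TCP) lies on the centre line of the jaws, within the pads' length; the fingertips stand 11 mm ahead of it and the grasp point (between the pads) lies 8 mm behind it; z points along the fingers, y is the line along which they close (so a half turn about z gives the same grasp; the last joint's range is limited). The gripper opens to 85 mm and grips with 20 to 120 N. Pads are 22 mm wide; open, the fingers measure 114 mm over their backs; the gripper's body (76 mm by 85 mm) begins 54 mm behind the grasp point. The pads swing forward as they close: fully open they stand 13 mm farther back than shut.
Start: joints at [0.983, 0.276, 1.505, -0, 1.361, -0.121], TCP at [0.259, 0.514, 0.242] pointing down, gripper open.
Joint ranges: [-2.89, 2.89], [-0.75, 2.08], [0.22, 2.7], [-1.18, 4.32], [0.11, 2.71], [-2.7, 2.7]. Speed limits (rad/s): [2.57, 2.57, 3.14, 3.14, 3.14, 3.14].

INTERFACE

Orientations are given as a unit quaternion [w, x, y, z].
In Python, from rig import manip, eyes, job gives the robot as it stands.
- The arm moves only by the tool drive_tool, never from a script. Its argument "rows" is a list of rows, each a list of 3 entries, a list of its own where there are three numbers: the turn, a rotation vector about the world's x, y, z in rad, then the shift along the world's x, y, z in cm, then the finger opening in cm, from 0 to 8.54. A call has 1 to 8 rows; each row shifts and turns the commanded pose from where the row before left it; what a row does not reach is not made up. A row lasts 1/8 s, in which the tool goes at most 62.5 mm and 10.7 degrees, less where a joint would pass 70% of its speed; a pose out of reach is approached as far as the arm can. A call is refused whole if a number of a shift passes 6.25 or a number of a turn 0.188, either way. A call with a gripper value outside its range is refused whole. The fingers move at their own pace and stop on an object; "force" is the grip in N (left out, the last holds). Time passes only in rows, so rows that do not move let the fingers close. It gives the time, the measured TCP pose, the force, the opening and the grip force at its end, in the units of the state.
- manip.get_state(): the state, without advancing time (a new reading comes with each control period).
- eyes.get_image(name): name is "scene" or "side" or "wrist"; returns the picture (384x512x3 uint8, red, green, blue); there is no depth.
- eyes.get_calibration(name): a dict with "camera_matrix" (3x3 intrinsics, pixels), "view" (4x4, takes a point from world to camera coordinates). Camera axes: x right, y up, looking along -z (the intrinsics and any distortion apply to the point x, -y, -z); pixel columns grow to the right and rows downward; lengths in m; the calibration is good to about 2 mm. A picture is of the moment at which its call begins: read the wrist's pose just before it. get_calibration takes no time and is no camera call; for the wrist camera it gives the pose at the moment of the call.
- job.sign_off(): hands the job in; it is judged then, once.
The state is a dict: "clock": time; "qpos": joint angles; "qd": joint speeds; "effort": joint torques, N m; "position": TCP position; "ee_rot": TCP orientation; "contact_force": force on the tool from outside, world axes, zero at the start; "moment": the same for the moment, N m; "width": finger opening in m; "gripper_force": force on a finger pad.
Only numpy, scipy, OpenCV 4.12 (cv2) and the standard library are available. Lean on these libraries where they do the work, as an engineer would, in place of code of your own. Each camera call takes 0.05 s, during which the arm holds its last target. There are 200 camera calls.

TASK

I want to turn the photo turntable by hand. First switch its drive off at the isolator by turning the bar handle a quarter turn anticlockwise until it snaps home, and leave it off; then pull the index plunger's black knob straight up all the way and finish while still holding it there with the gripper, pin fully out of the plate. Do not let go of the knob at the end, and leave the bottle on the plate and everything else on the bench where it is.

Things in the scene. Friction and masses are not known exactly. Their poses are not given: they have to be found in the camera images.
- turntable: Photo turntable, fixed: black base, silver plate 240 mm across (top 56 mm above the bench, ring of index holes). Origin: on the bench under the plate's centre; z up. At local -x a steel bracket (40 mm wide, local x -151 to -86 mm, top 76 mm above the bench) reaches over the rim and carries the index plunger, its axis vertical at local x = -105 mm, y = 0. Gearbox at local +x, 44 mm high.
- knob_grip (a point): Where to grip the index plunger's black ribbed knob, on its axis; moves with it. The knob is an upright cylinder 30 mm in diameter, 32 mm high; this point is 14 mm below its flat top and 110 mm above the bench when the pin is seated. Below it only a collar 22 mm across, on the bracket arm, whose top is 34 mm below this point. Axes as the turntable's.
- plunger (a joint): How far the index plunger is pulled, m: 0 pin seated in the plate's hole, 0.014 fully back against its stop; knob and pin move straight up. The spring always pushes it back down, about 5 N when seated rising to 10 N fully back; it does not latch, so it must be held.
- pin_tip (a point): Lower end of the steel index pin (10 mm diameter), on its axis; 8 mm below the plate's top when seated, 6 mm above it when fully pulled.
- seat (a point): Mouth of the index hole (11 mm) in which the pin is seated at the start, on the plate's top surface; z up. It turns with the plate.
- isolator: Rotary isolator of the turntable's drive, fixed: oblong grey box 130 (local x) x 90 x 80 mm high, on top a square metal plate 64 x 64 x 4 mm with the black bar handle. Origin: on the bench under the middle of the box, on the handle's axis; local x along its long side, cable gland at local +x; z up.
- handle (a joint): Angle of the isolator's bar handle, rad: near 0 = ON, bar in line with the box's long side; 1.571 = OFF, bar across the box. Grows anticlockwise seen from above; stops at 0 and 1.571. Snap action: resists with up to 0.2 N m until 0.79 rad; past that, if let go, it snaps on into the OFF detent by itself.
- handle_grip (a point): On the handle's vertical axis, inside its bar, where to grip it: 114 mm above the bench, 12 mm below the bar's top. The bar is 66 mm long, 14 mm wide and 34 mm high; under it a round hub 40 mm across whose top is 22 mm below this point. The point's x axis runs along the bar, z up.
- bottle: Bystander: small white plastic bottle with a cap, 48 mm across and 105 mm tall, standing on the turntable's plate. Origin: centre of its underside.
- lens: Bystander: black camera lens, 68 mm across and 78 mm tall, standing on the bench between the turntable and the isolator. Origin: centre of its underside.
- lens_cap: Bystander: black lens cap, 68 mm disc, 9 mm thick, on the bench. Origin: centre of its underside.
- tape: Bystander: roll of white tape lying flat, 96 mm across, 24 mm high. Origin: centre of its underside.
- battery: Bystander: camera battery 57 x 39 x 21 mm on the bench. Origin: centre of its underside.
- scale: Bystander: flat white L-shaped photo scale, legs 150 and 150 mm, 5 mm thick, lying on the bench. Origin: on the underside at the corner of the L.
- jar: Bystander: small clear jar of beads with a white lid, 58 mm across, 60 mm tall. Origin: centre of its underside.
- knob: The moving part of the index plunger: black knob with the steel pin under it. Origin on its axis, 34 mm below knob_grip, level with the bracket arm's top when seated.

How it is judged:
By the outcome, as a careful person would: the job done as asked, in the order asked, and still so for the second after the job is handed in, while the arm keeps its last pose, push and grip.
It also fails if it takes over 48 s, if anything falls off the work surface, if the arm or the gripper's body presses on something with over 40 N, if the wrist force passes 120 N, or if a joint passes its speed limit or range.

## Working session

There is one attempt and no reset: what is moved stays moved. The work goes in short steps, Python scripts to look and compute and a tool call to move; the robot and the scene stay as the last step left them, time stands still between calls to the robot, and variables do not carry over. Pictures are saved under pics/ and viewed, at most 10 in all, crops included, and the job is handed in when it is done.

Besides the shell and the picture viewer there is one more tool, called after "Emit:" by a JSON object that holds its "fn" and its "kwargs". drive_tool: Moves the arm, as the interface text tells. Its arguments: {"type":"object","properties":{"rows":{"type":"array"},"force":{"type":"number"}},"required":["rows"]}

```bash
mkdir -p pics; ls; cat > h.py <<'E'
import numpy as np, cv2
from rig import manip, eyes, job
def snap(n,f):
    c=eyes.get_calibration(n); im=eyes.get_image(n); cv2.imwrite('pics/'+f,im[:,:,::-1]); return im,c
def proj(c,P):
    P=np.atleast_2d(P); q=(c['view']@np.c_[P,np.ones(len(P))].T)[:3]; p=np.array(c['camera_matrix'])@np.array([q[0],-q[1],-q[2]]); return (p[:2]/p[2]).T
def ray(c,u,v,z):
    V=np.array(c['view']); d=np.linalg.inv(c['camera_matrix'])@[u,v,1]; d=V[:3,:3].T@[d[0],-d[1],-d[2]]; o=-V[:3,:3].T@V[:3,3]
    return o+d*(z-o[2])/d[2]
E
python3 - <<'E'
from h import *
for n in('scene','side'):
    im,c=snap(n,n+'1.png'); print(n,{k:v for k,v in c.items() if k!='view'}); V=np.array(c['view']);print(-V[:3,:3].T@V[:3,3])
print(manip.get_state())
E
```

```text
pics
scene {'camera_matrix': array([[368.8131348 ,   0.        , 252.604296  ],
       [  0.        , 368.8131348 , 196.00126521],
       [  0.        ,   0.        ,   1.        ]])}
[ 1.19190095 -0.41655741  0.95212956]
side {'camera_matrix': array([[391.86405946,   0.        , 250.98142064],
       [  0.        , 391.86405946, 185.47598051],
       [  0.        ,   0.        ,   1.        ]])}
[ 0.0854924  -0.90953808  1.20782172]
{'clock': 0.1, 'qpos': array([ 9.83007748e-01,  2.76544477e-01,  1.50603150e+00,  1.43911265e-05,
        1.36070700e+00, -1.20989988e-01]), 'qd': array([-8.13657532e-05, -1.65552032e-03, -1.84941432e-03, -1.81353601e-04,
        5.58419621e-04, -6.70360749e-05]), 'effort': array([ 2.72495301e-03, -4.17699623e+01, -2.46405691e+01, -9.72967337e-05,
        5.82090259e-03, -1.23195534e-05]), 'position': array([0.25850239, 0.51309524, 0.241509  ]), 'ee_rot': array([-2.99885558e-04,  2.31287363e-01,  9.72885112e-01, -7.90202337e-04]), 'contact_force': array([ 0.22093873,  0.51565102, -0.1718135 ]), 'moment': array([ 0.02927306, -0.01284749,  0.0476497 ]), 'gripper_force': 0.0, 'width': 0.08545007790405972}
```

View pics/scene1.png

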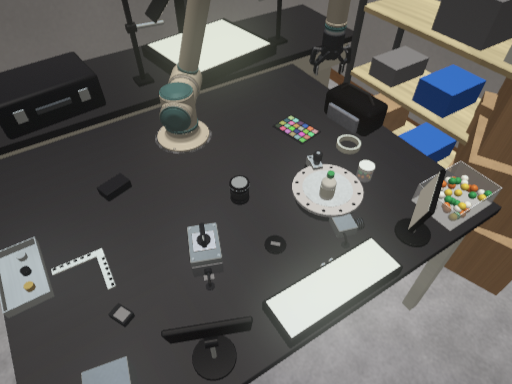

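View pics/side1.png

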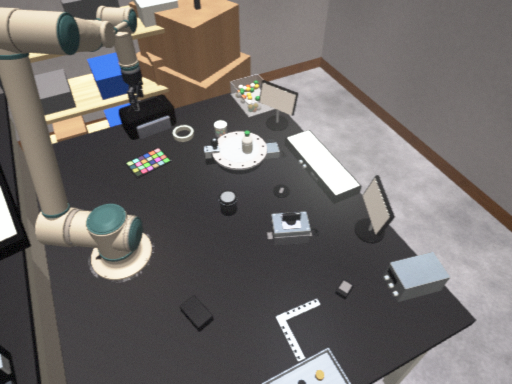

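Scene: isolator handle near (203,235), knob near (318,156), plate centre (328,190). Side: handle near (291,218), knob near (214,144), plate (240,150). Next come enlarged crops with triangulation.

```bash
python3 - <<'E'
from h import *
C={n:eyes.get_calibration(n) for n in('scene','side')}
for nm,a,b,z in(('handle',(203,230),(291,216),.12),('knob',(318,154),(214,141),.124),('plate',(328,190),(240,151),.056),('lens',(239,183),(228,196),.078)):
    print(nm,ray(C['scene'],*a,z).round(3),ray(C['side'],*b,z).round(3))
A=cv2.imread('pics/scene1.png');B=cv2.imread('pics/side1.png')
f=lambda I,x,y:cv2.resize(I[y:y+75,x:x+100],(400,300),interpolation=cv2.INTER_CUBIC)
cv2.imwrite('pics/c1.png',np.vstack([np.hstack([f(A,155,205),f(A,275,140)]),np.hstack([f(B,240,185),f(B,190,110)])]))
E
```

```text
handle [ 0.576 -0.191  0.12 ] [ 0.58  -0.205  0.12 ]
knob [0.499 0.29  0.124] [0.491 0.282 0.124]
plate [0.604 0.259 0.056] [0.592 0.245 0.056]
lens [0.433 0.013 0.078] [0.433 0.014 0.078]
```

View pics/c1.png

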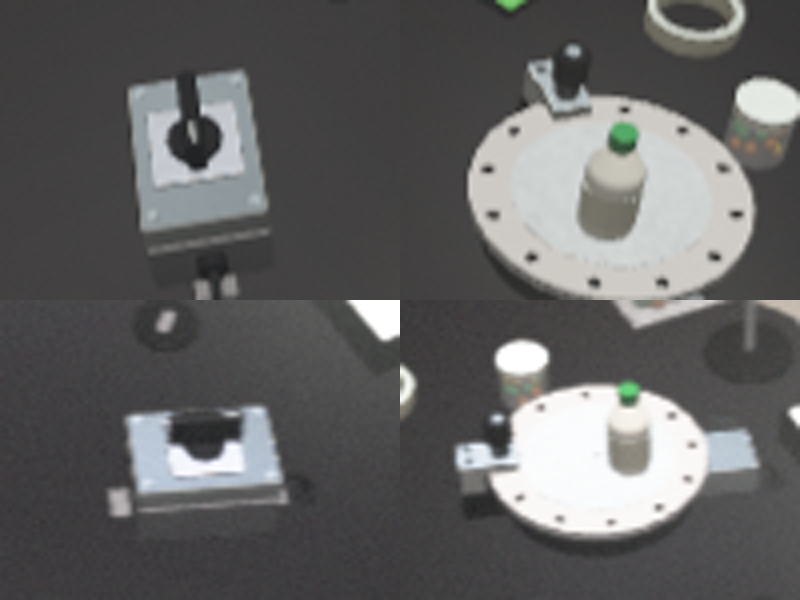

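Crops: the isolator's gland is toward world +x and the bar lies roughly along world x. The knob is at about (0.495, 0.286), and the two views agree within 1 cm. The bottle stands well inside the plate. I'm moving above the handle now.

Emit:
{"fn": "drive_tool", "kwargs": {"rows": [[[0, 0, -0.167], [1.95, -4.4, 0], 8.5], [[0, 0, -0.167], [1.95, -4.4, 0], 8.5], [[0, 0, -0.167], [1.95, -4.4, 0], 8.5], [[0, 0, -0.167], [1.95, -4.4, 0], 8.5], [[0, 0, -0.167], [1.95, -4.4, 0], 8.5], [[0, 0, -0.167], [1.95, -4.4, 0], 8.5], [[0, 0, -0.167], [1.95, -4.4, 0], 8.5], [[0, 0, -0.167], [1.95, -4.4, 0], 8.5]]}}

```text
clock: 1.1
position: [0.415, 0.16, 0.2421]
ee_rot: [-0.0, 0.786, 0.618, -0.0]
contact_force: [1.6, -0.6, -0.2]
width: 0.0851
gripper_force: 0.0
```

Emit:
{"fn": "drive_tool", "kwargs": {"rows": [[[0, 0, -0.167], [1.95, -4.4, 0], 8.5], [[0, 0, -0.167], [1.95, -4.4, 0], 8.5], [[0, 0, -0.167], [1.95, -4.4, 0], 8.5], [[0, 0, -0.167], [1.95, -4.4, 0], 8.5], [[0, 0, -0.167], [1.95, -4.4, 0], 8.5], [[0, 0, -0.167], [1.95, -4.4, 0], 8.5], [[0, 0, -0.167], [1.95, -4.4, 0], 8.5], [[0, 0, -0.167], [1.95, -4.4, 0], 8.5]]}}

```text
clock: 2.1
position: [0.571, -0.1919, 0.2418]
ee_rot: [-0.0, 1.0, -0.001, -0.0]
contact_force: [-0.0, 0.0, -0.9]
width: 0.0853
gripper_force: 0.0
```

```bash
python3 - <<'E'
from h import *
im,c=snap('wrist','w1.png'); s=manip.get_state(); print(s['position'],s['ee_rot'],s['qpos'],s['clock'])
print(proj(c,[[.575,-.2,.126],[.575,-.2,.084]]))
E
```

```text
[ 0.57396762 -0.19851221  0.24124068] [ 0.00321929  0.99998269 -0.00476281  0.00125501] [-0.44471661  0.32285473  1.43891625 -0.00484925  1.3748107   1.13653782] 2.15
[[265.70614626 186.07811059]
 [264.48707664 176.55571103]]
```

View pics/w1.png

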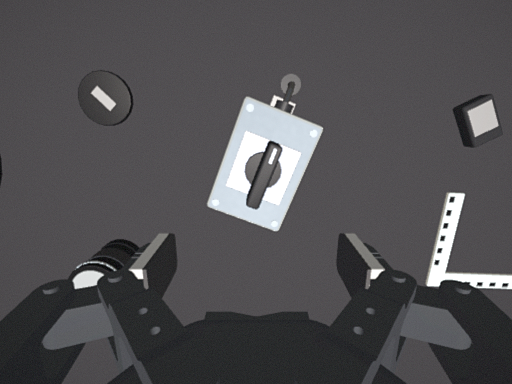

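Wrist: bar top runs from about (273,144) to (254,206), and the box-top corners are (248,98), (322,128), (275,230) and (209,205). The gland is at top right (285,105).

```bash
python3 - <<'E'
from h import *
c=eyes.get_calibration('wrist')
K=[ray(c,u,v,.08) for u,v in((248,98),(322,128),(275,230),(209,205))]
ctr=np.mean(K,0); e=(K[0]+K[1]-K[2]-K[3])/2; w=(K[1]-K[0]+K[2]-K[3])/2
print('box',ctr,np.linalg.norm(e),np.linalg.norm(w),np.arctan2(e[1],e[0]),np.arctan2(w[1],w[0])+1.571)
a,b=ray(c,273,144,.126),ray(c,254,206,.126); print('bar',(a+b)/2,np.linalg.norm(a-b),np.arctan2(*(a-b)[1::-1]))
s=manip.get_state();print(s['position'],s['clock'])
E
```

```text
box [ 0.58709152 -0.20613354  0.08      ] 0.12479644561096835 0.08266802526153687 -0.39144745197486197 -0.3869676160914568
bar [ 0.58812085 -0.20510553  0.126     ] 0.06146018374850212 -0.29556625298459144
[ 0.57396762 -0.19851221  0.24124068] 2.15
```

Emit:
{"fn": "drive_tool", "kwargs": {"rows": [[[0, 0, -0.165], [0.7, -0.4, -2], 8.5], [[0, 0, -0.165], [0.6, -0.35, -3], 8.5], [[0, 0, 0], [0, 0, -3], 8.5], [[0, 0, 0], [0, 0, -3], 8.5], [[0, 0, 0], [0, 0, -2.1], 8.5], [[0, 0, 0], [0, 0, 0], 8.5]], "force": 50}}

```text
clock: 2.9
position: [0.5822, -0.1971, 0.1091]
ee_rot: [-0.001, 0.987, -0.163, -0.003]
contact_force: [-0.1, 0.5, 1.1]
width: 0.0848
gripper_force: 0.0
```

```bash
python3 - <<'E'
from h import *
im,c=snap('wrist','w2.png'); s=manip.get_state(); print(s['position'],s['ee_rot'],s['clock'])
E
```

```text
[ 0.58325031 -0.19762106  0.11062863] [-2.36299224e-04  9.86678171e-01 -1.62680961e-01 -1.01824388e-03] 2.95
```

View pics/w2.png

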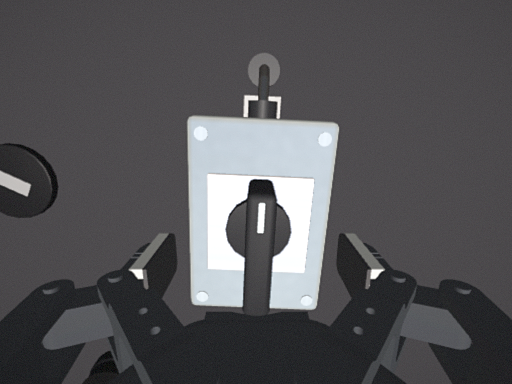

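Wrist close-up: hub centre (258,230), metal plate corners (208,175), (313,178), (305,272) and (207,271). The bar top spans columns 247–275 at its far end (row 185) and 243–271 at its near end (row 312).

```bash
python3 - <<'E'
from h import *
c=eyes.get_calibration('wrist')
K=[ray(c,u,v,.084) for u,v in((208,175),(313,178),(305,272),(207,271))]
ctr=np.mean(K,0); e=(K[0]+K[1]-K[2]-K[3])/2; w=(K[1]-K[0]+K[2]-K[3])/2
print('plate',ctr,np.linalg.norm(e),np.linalg.norm(w),np.arctan2(e[1],e[0]),np.arctan2(w[1],w[0])+1.571)
print('hub',ray(c,258,230,.092))
a,b=ray(c,261,185,.126),ray(c,257,312,.126); print('bar',(a+b)/2,np.linalg.norm(a-b),np.arctan2(*(a-b)[1::-1]))
s=manip.get_state();print(s['position'],s['ee_rot'],s['clock'])
R=np.array(c['view'])[:3,:3];print(R)
E
```

```text
plate [ 0.58342366 -0.19833897  0.084     ] 0.06434796493554938 0.06384323579206366 -0.36988594148983295 -0.3467533333117052
hub [ 0.58448202 -0.19853977  0.092     ]
bar [ 0.58737207 -0.19977971  0.126     ] 0.06672516458507019 -0.353151794220593
[ 0.58325031 -0.19762106  0.11062863] [-2.36299224e-04  9.86678171e-01 -1.62680961e-01 -1.01824388e-03] 2.95
[[-0.32143892 -0.94692952 -0.00123012]
 [ 0.91228772 -0.30933094 -0.2684129 ]
 [ 0.25378759 -0.08740057  0.96330317]]
```

Emit:
{"fn": "drive_tool", "kwargs": {"rows": [[[0, 0, -0.025], [0.1, -0.1, 0], 1.0], [[0, 0, 0], [0, 0, 0], 1.0], [[0, 0, 0], [0, 0, 0], 1.0], [[0, 0, 0], [0, 0, 0], 1.0], [[0, 0, 0], [0, 0, 0], 1.0], [[0, 0, 0], [0, 0, 0], 1.0]], "force": 50}}

```text
clock: 3.7
position: [0.5849, -0.1991, 0.1119]
ee_rot: [0.0, 0.985, -0.175, 0.0]
contact_force: [-1.1, 0.0, 4.4]
width: 0.0133
gripper_force: 50.1
```

Emit:
{"fn": "drive_tool", "kwargs": {"rows": [[[0, 0, 0.15], [0, 0, 0], 1.0], [[0, 0, 0.15], [0, 0, 0], 1.0], [[0, 0, 0.15], [0, 0, 0], 1.0], [[0, 0, 0.15], [0, 0, 0], 1.0], [[0, 0, 0.15], [0, 0, 0], 1.0], [[0, 0, 0.15], [0, 0, 0], 1.0], [[0, 0, 0.15], [0, 0, 0], 1.0], [[0, 0, 0.15], [0, 0, 0], 1.0]]}}

```text
clock: 4.7
position: [0.5844, -0.1974, 0.1119]
ee_rot: [-0.001, 0.91, 0.414, 0.0]
contact_force: [-0.9, 4.6, 6.1]
width: 0.0134
gripper_force: 50.5
```

Emit:
{"fn": "drive_tool", "kwargs": {"rows": [[[0, 0, 0.13], [0, 0, 0], 1.0], [[0, 0, 0.12], [0, 0, 0], 1.0], [[0, 0, 0.1], [0, 0, 0], 1.0], [[0, 0, 0], [0, 0, 0], 1.0], [[0, 0, 0], [0, 0, 0], 1.0]]}}

```text
clock: 5.32
position: [0.5839, -0.1971, 0.1119]
ee_rot: [-0.002, 0.826, 0.564, 0.0]
contact_force: [-2.3, 4.8, 7.3]
width: 0.0133
gripper_force: 50.5
```

Emit:
{"fn": "drive_tool", "kwargs": {"rows": [[[0, 0, 0], [0, 0, 0], 8.5], [[0, 0, 0], [0, 0, 0], 8.5], [[0, 0, 0], [0, 0, 0], 8.5], [[0, 0, 0], [0, 0, 0], 8.5], [[0, 0, 0], [0, 0, 3], 8.5], [[0, 0, 0], [0, 0, 4], 8.5], [[0, 0, 0], [0, 0, 5], 8.5], [[0, 0, 0], [0, 0, 2], 8.5]]}}

```text
clock: 6.32
position: [0.5861, -0.1996, 0.2549]
ee_rot: [0.003, 0.826, 0.564, 0.001]
contact_force: [-0.3, 0.1, 0.1]
width: 0.0847
gripper_force: 0.0
```

```bash
python3 - <<'E'
from h import *
im,c=snap('wrist','w3.png'); s=manip.get_state(); print(s['position'],s['ee_rot'],s['qpos'],s['clock'])
E
```

```text
[ 0.58670584 -0.19997893  0.25662906] [0.00381006 0.82596223 0.56370833 0.00219014] [-4.40649999e-01  3.32103620e-01  1.38704029e+00 -8.50985293e-05
  1.41365975e+00 -6.75911186e-02] 6.375
```

View pics/w3.png

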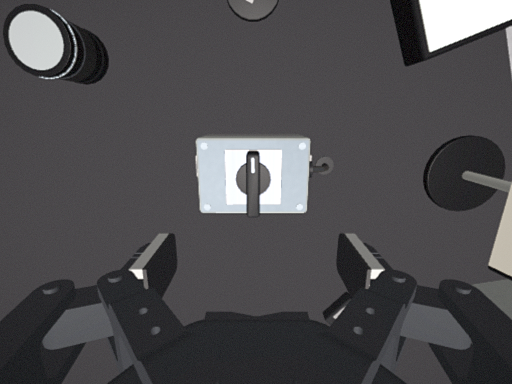

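The handle is OFF: the bar stands square across the box (253,152)–(253,215). Next I move above the knob.

Emit:
{"fn": "drive_tool", "kwargs": {"rows": [[[0, 0, 0.163], [-0.9, 4.86, 0], 8.5], [[0, 0, 0.163], [-0.9, 4.86, 0], 8.5], [[0, 0, 0.163], [-0.9, 4.86, 0], 8.5], [[0, 0, 0.163], [-0.9, 4.86, 0], 8.5], [[0, 0, 0.163], [-0.9, 4.86, 0], 8.5]]}}

```text
clock: 7.0
position: [0.539, 0.0454, 0.2504]
ee_rot: [-0.0, 0.533, 0.846, -0.0]
contact_force: [0.7, 0.2, -1.0]
width: 0.085
gripper_force: 0.0
```

Emit:
{"fn": "drive_tool", "kwargs": {"rows": [[[0, 0, 0.163], [-0.9, 4.86, 0], 8.5], [[0, 0, 0.163], [-0.9, 4.86, 0], 8.5], [[0, 0, 0.163], [-0.9, 4.86, 0], 8.5], [[0, 0, 0.163], [-0.9, 4.86, 0], 8.5], [[0, 0, 0.163], [-0.9, 4.86, 0], 8.5], [[0, 0, 0], [0, 0, 0], 8.5], [[0, 0, 0], [0, 0, 0], 8.5]]}}

```text
clock: 7.88
position: [0.4945, 0.2866, 0.2505]
ee_rot: [-0.0, 0.156, 0.988, -0.001]
contact_force: [0.6, -0.2, -0.4]
width: 0.0851
gripper_force: 0.0
```

```bash
python3 - <<'E'
from h import *
im,c=snap('wrist','w4.png'); s=manip.get_state(); print(s['position'],s['ee_rot'],s['qpos'],s['clock'])
print(proj(c,[[.495,.286,.124],[.495,.286,.076]]))
E
```

```text
[0.49472328 0.28612683 0.25075305] [-2.77939464e-04  1.56786074e-01  9.87632377e-01 -5.81198484e-04] [ 4.03049227e-01  2.66724389e-01  1.49690625e+00 -7.01907419e-04
  1.37905082e+00 -8.52741626e-01] 7.925
[[255.50590287 188.50888908]
 [255.64619786 177.93455503]]
```

View pics/w4.png

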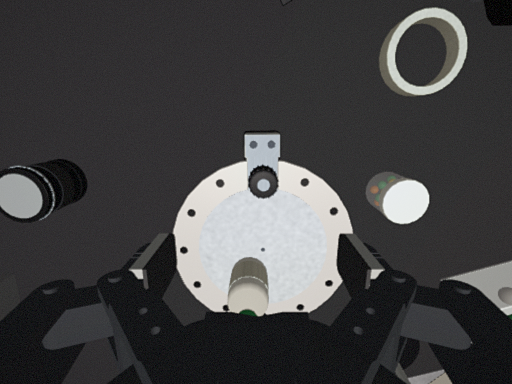

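Wrist: knob top at about (263,184), bracket above it (262,140), bottle cap at about (246,314), bottle base near (249,262).

```bash
python3 - <<'E'
from h import *
c=eyes.get_calibration('wrist')
k=ray(c,263,184,.124);print('knob',k)
print('plate centre',ray(c,263,249,.056),'brkt',ray(c,247,132,.076),ray(c,279,132,.076))
d=ray(c,263,249,.056)-k;print(np.hypot(*d[:2]),np.arctan2(d[1],d[0]))
print('cap',ray(c,246,316,.161),ray(c,250,268,.06))
s=manip.get_state();print(s['position'])
E
```

```text
knob [0.49324962 0.29396393 0.124     ]
plate centre [0.59453502 0.26334182 0.056     ] brkt [0.44283245 0.29261903 0.076     ] [0.45383244 0.32634202 0.076     ]
0.10581326440763147 -0.2935975038871093
cap [0.60513697 0.23999721 0.161     ] [0.61388254 0.23876441 0.06      ]
[0.49472328 0.28612683 0.25075305]
```

Emit:
{"fn": "drive_tool", "kwargs": {"rows": [[[0, 0, 0], [-0.15, 0.75, -3], 8.5], [[0, 0, 0], [0, 0, -4], 8.5], [[0, 0, 0], [0, 0, -3], 8.5], [[0, 0, 0], [0, 0, -2], 8.5], [[0, 0, 0], [0, 0, 0], 8.5], [[0, 0, 0], [0, 0, 0], 8.5]]}}

```text
clock: 8.68
position: [0.4942, 0.2939, 0.1322]
ee_rot: [0.001, 0.157, 0.988, 0.0]
contact_force: [0.6, -0.3, 1.0]
width: 0.0852
gripper_force: 0.0
```

```bash
python3 - <<'E'
from h import *
s=manip.get_state(); im,c=snap('wrist','w5.png'); print(s['position'],s['ee_rot'],s['clock'])
print(proj(c,[[.493,.294,.124],[.493,.294,.092]]))
E
```

```text
[0.49422824 0.29393008 0.13217157] [6.42150731e-04 1.57014278e-01 9.87596053e-01 3.74425697e-04] 8.675
[[254.92439338 238.88226659]
 [255.06511264 218.27663316]]
```

View pics/w5.png

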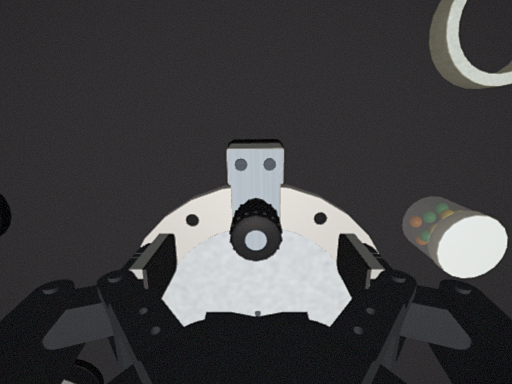

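Knob top centre is at (256,240), matching the predicted (255,239). I descend and grip.

Emit:
{"fn": "drive_tool", "kwargs": {"rows": [[[0, 0, 0], [-0.1, 0, -1.8], 8.5], [[0, 0, 0], [0, 0, -1.0], 8.5], [[0, 0, 0], [0, 0, 0], 2.5], [[0, 0, 0], [0, 0, 0], 2.5], [[0, 0, 0], [0, 0, 0], 2.5], [[0, 0, 0], [0, 0, 0], 2.5], [[0, 0, 0], [0, 0, 0], 2.5]], "force": 70}}

```text
clock: 9.6
position: [0.4925, 0.294, 0.1043]
ee_rot: [0.0, 0.156, 0.988, -0.0]
contact_force: [-1.5, -2.5, 5.4]
width: 0.0282
gripper_force: 68.9
```

Emit:
{"fn": "drive_tool", "kwargs": {"rows": [[[0, 0, 0], [0, 0, 0.3], 2.5], [[0, 0, 0], [0, 0, 0.3], 2.5], [[0, 0, 0], [0, 0, 0.3], 2.5], [[0, 0, 0], [0, 0, 0.3], 2.5], [[0, 0, 0], [0, 0, 0], 2.5], [[0, 0, 0], [0, 0, 0], 2.5]]}}

```text
clock: 10.35
position: [0.4924, 0.2941, 0.1151]
ee_rot: [0.0, 0.156, 0.988, -0.0]
contact_force: [4.1, -3.6, -8.1]
width: 0.028
gripper_force: 69.5
```

Emit:
{"fn": "drive_tool", "kwargs": {"rows": [[[0, 0, 0], [0, 0, 0.15], 2.5], [[0, 0, 0], [0, 0, 0.1], 2.5], [[0, 0, 0], [0, 0, 0], 2.5], [[0, 0, 0], [0, 0, 0], 2.5]]}}

```text
clock: 10.85
position: [0.4924, 0.2941, 0.1175]
ee_rot: [0.0, 0.156, 0.988, -0.0]
contact_force: [3.9, -3.6, -9.9]
width: 0.0285
gripper_force: 69.6
```

Emit:
{"fn": "drive_tool", "kwargs": {"rows": [[[0, 0, 0], [0, 0, 0.1], 2.5], [[0, 0, 0], [0, 0, 0], 2.5], [[0, 0, 0], [0, 0, 0], 2.5], [[0, 0, 0], [0, 0, 0], 2.5]]}}

```text
clock: 11.35
position: [0.4924, 0.2941, 0.1184]
ee_rot: [0.0, 0.156, 0.988, -0.0]
contact_force: [4.6, -2.3, -9.6]
width: 0.0281
gripper_force: 69.6
```

Emit:
{"fn": "drive_tool", "kwargs": {"rows": [[[0, 0, 0], [0, 0, 0.05], 2.5], [[0, 0, 0], [0, 0, 0], 2.5], [[0, 0, 0], [0, 0, 0], 2.5], [[0, 0, 0], [0, 0, 0], 2.5]]}}

```text
clock: 11.85
position: [0.4924, 0.2941, 0.1185]
ee_rot: [-0.0, 0.156, 0.988, -0.0]
contact_force: [4.5, -3.4, -12.7]
width: 0.0282
gripper_force: 69.9
```

Emit:
{"fn": "drive_tool", "kwargs": {"rows": [[[0, 0, 0], [0, 0, 0.05], 2.5], [[0, 0, 0], [0, 0, 0], 2.5], [[0, 0, 0], [0, 0, 0], 2.5], [[0, 0, 0], [0, 0, 0], 2.5]]}}

```text
clock: 12.35
position: [0.4924, 0.2941, 0.1185]
ee_rot: [-0.0, 0.156, 0.988, -0.001]
contact_force: [4.6, -2.6, -14.6]
width: 0.0282
gripper_force: 70.0
```

```bash
python3 - <<'E'
from h import *
s=manip.get_state(); im,c=snap('side','s2.png'); im2,c=snap('scene','s3.png'); print(s['position'],s['contact_force'],s['clock'])
f=lambda I,x,y:cv2.resize(I[y:y+110,x:x+80,::-1],(400,550),interpolation=cv2.INTER_CUBIC)
cv2.imwrite('pics/c2.png',np.hstack([f(im,185,85),f(im2,285,105)]))
E
```

```text
[0.49239139 0.29405402 0.11849647] [  4.60917465  -2.62105409 -14.60605472] 12.35
```

View pics/c2.png

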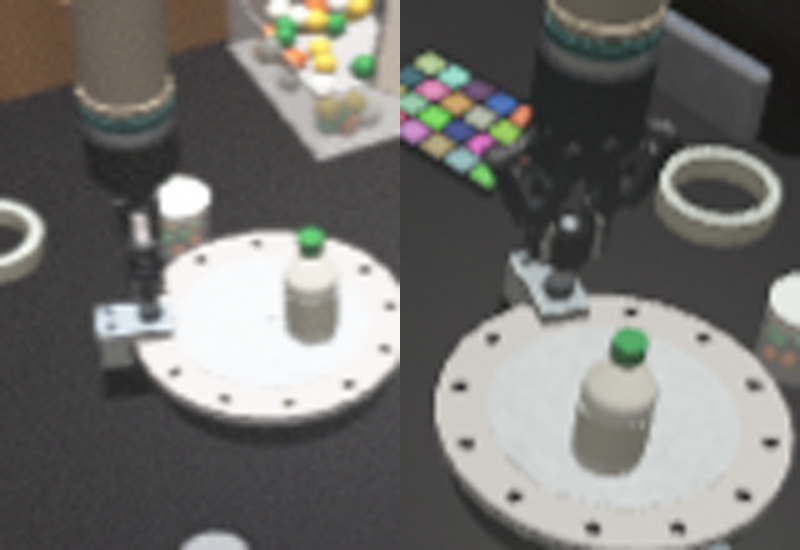

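The knob is held raised, with the collar exposed below it at crop (560,285). The upward motion stalled after 14 mm while the force kept rising, so it is against the stop. The bottle has not moved. Handing in.

```bash
python3 -c "
from rig import job; print(job.sign_off())"
```

```text
the job is handed in; nothing more can be done
None
```

The isolator is off, with its handle square across the box, and the gripper is still holding the plunger knob pulled up 14 mm against its stop, so the pin should be clear of the plate; the bottle hasn't moved, nothing else was touched, and the job is handed in.

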